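# Hang the loaded bottle carrier level on the rod frame

## Robot

A 7-joint arm with a two-finger parallel gripper is mounted at the origin on the work surface. World frame = base frame: x ahead of the robot, y to its left, z up, the work surface at z = 0. Lengths are in m, angles in rad, forces in N, time in s.
With the tool pointing down it reaches from about 0.4 to 0.85 m from the base axis. Payload 4.5 kg.
Tool frame: the origin (TCP) lies midway between the tips of the shut fingers; the grasp point (between the pads) lies 19 mm behind it; z points along the fingers, y is the direction in which the jaws open and shut (so a half turn about z gives the same grasp; the last joint's range is limited). The gripper opens to 85 mm and grips with 20 to 120 N. Pads are 22 mm wide; open, the fingers measure 114 mm over their backs; the gripper's body (76 mm by 85 mm) begins 54 mm behind the grasp point. The pads swing forward as they close: fully open they stand 13 mm farther back than shut.
Start: joints at [0.034, 0.689, -0.195, 1.565, 0.157, 0.902, -0.215], TCP at [0.625, 0, 0.231] pointing down, gripper open.
Joint ranges: [-3.01, 3.01], [-0.46, 2.08], [-1.47, 1.51], [0.13, 2.56], [-1, 4.14], [0.04, 2.09], [-2.66, 2.66]. Speed limits (rad/s): [2.57, 2.57, 3.14, 3.14, 3.14, 3.14, 3.14].

## Interface

Orientations are given as a unit quaternion [w, x, y, z].
In Python, from plant import * gives the robot as it stands. The module is installed in compiled form; this text tells all that it offers. Calls block until the motion is done:
- move_pose(position, orientation): joint-space move of the TCP to a pose.
- movel(position, speed=0.15, rotation=None, stop_force=None): straight line of the TCP; rotation=None keeps the orientation; speed is the mean speed in m/s. With stop_force (N) it stops when the force on the tool has changed by that much, and returns True; else False.
- goto_joints(angles): joint-space move.
- gripper_to(opening): finger opening in m; the grip force is fixed at half the most; returns when the fingers have stopped.
- wait(seconds).
- inverse_kinematics(position, orientation): joint angles nearest the present ones, or None.
- snapshot(name): name is "scene" or "side" or "wrist"; returns the picture (480x640x3 uint8, red, green, blue); there is no depth.
- get_calibration(name): a dict with "vfov" (degrees; the focal length in pixels is half the picture's height over the tangent of half this angle, whatever the lens; pixels are square), "cx", "cy" (the principal point, pixels), "dist_coeffs" ([k1, k2, p1, p2, k3] as OpenCV has them; the pictures are not rectified), "camera_from_world" (4x4, takes a point from world to camera coordinates). Camera axes: x right, y down, z forward; pixel columns grow to the right and rows downward; lengths in m; the calibration is good to about 2 mm. A picture is of the moment at which its call begins: read the wrist's pose just before it. get_calibration takes no time and is no camera call; for the wrist camera it gives the pose at the moment of the call.
A pose or a line that the arm cannot do raises MotionError and nothing moves.
- close_job(): hands the job in, once; it reports no verdict.
Readings, each from a call of its own:
- get_time_s(): time.
- get_joints(): joint angles.
- get_joint_velocities(): joint speeds.
- get_effort(): joint torques, N m.
- get_ee_pos(): TCP position.
- get_ee_rot(): TCP orientation.
- get_ft_force(): force on the tool from outside, world axes, zero at the start.
- get_ft_torque(): the same for the moment, N m.
- get_gripper_width(): finger opening in m.
Only numpy, scipy, OpenCV 4.12 (cv2) and the standard library are available. Lean on these libraries where they do the work, as an engineer would, in place of code of your own. Each camera call takes 0.05 s, during which the arm holds its last target. There are 200 camera calls.

## Task

Hang the loaded bottle carrier on the rod frame's peg, above the empty steel bath, by the hole in its handle bar that makes it hang level with its present load. Leave it hanging still, with all three bottles standing in its wells, and leave the other things on the bench where they are.

Things in the scene. Friction and masses are not known exactly. Their poses are not given: they have to be found in the camera images.
- carrier: Loose carrier of pale plastic standing on the bench, 220 g empty, balanced at its middle. Origin: centre of underside; y along its length, z up. Tray 66 (x) by 186 mm (y), floor 4 mm thick, rim 32 mm high, three wells 60 by 58 mm centred at y = -61, 0, +61 mm. End boards (to y = +-99 mm) carry an upright handle bar over the bottles in the plane x = 0; total height 178 mm.
- bar_top (a point): Middle of the handle bar's top edge, 178 mm above the carrier's underside; axes as the carrier's. The bar is 8 mm thick (x), 198 mm long (y) and 64 mm high, its lower edge 114 mm above the underside. The top 32 mm, above the holes, is plain and can be pinched from above across the 8 mm.
- hole_middle (a point): In the middle one of five like holes through the bar along the carrier's x, 132 mm above the underside. The holes lie at y = -60, -30, 0, +30, +60 mm; each is 20 mm wide with upright sides, lower edge 122 mm and pointed (90 degree) top 146 mm above the underside. The peg passes with most room at 132 mm; hanging, it seats under the point with its axis at 140 mm.
- bottle_large: Full amber glass bottle with black cap, 55 mm diameter, 105 mm tall, about 340 g (10 % more or less): by far the heaviest part of the load. Origin: centre of its underside. Stands loose in one of the carrier's three wells, whichever the start has drawn.
- bottle_small_a: Empty small amber glass bottle with black cap, 44 mm diameter, 80 mm tall, 35 g. Origin: centre of its underside. Stands loose in another well of the carrier.
- bottle_small_b: As bottle_small_a, in the remaining well.
- frame: Fixed frame of steel rods: two uprights 420 mm apart, 342 mm tall, on 100 by 70 mm feet, and a 12 mm cross rod 236 mm above the bench. Origin on the bench midway between the uprights; y along the cross rod; the peg points to -x, roughly towards the robot. A fixed empty steel bath (176 by 325 mm, 65 mm high) stands under the peg, centred at x = -65 mm.
- peg: Straight round steel peg, 8 mm diameter, clamped at the middle of the frame's cross rod. Origin: middle of the peg, on its axis, 240 mm above the bench; axes as the frame's. It points to -x and rises 4.4 degrees to its tip; the 26 mm square clamp's face is 50 mm from the origin on the +x side. When the carrier hangs, the pointed top of a hole rests on the peg.
- peg_tip (a point): Centre of the peg's rounded free tip, 52 mm from the peg's origin along -x and 4 mm higher.
- beaker: Bystander: glass beaker, 68 mm diameter, 85 mm tall, standing. Origin: centre of underside.
- pot: Bystander: steel pot, 170 mm diameter, 80 mm tall. Origin: centre of underside.
- bowl: Bystander: yellow plastic bowl, 180 mm diameter, 75 mm tall. Origin: centre of underside.
- wash_bottle: Bystander: plastic wash bottle, 66 mm diameter, 180 mm tall with its spout. Origin: centre of underside.
- spatula: Bystander: narrow steel laboratory spatula, 182 mm long, 18 mm wide, lying flat. Origin: middle of its length, on the bench; local x along it.
- spare_bottle: Bystander: a fourth bottle, like the small ones, standing on the bench apart from the carrier. Origin: centre of underside.
- cork_ring: Bystander: cork flask ring, 100 mm diameter, 28 mm tall. Origin: centre of underside.
Mind the look-alikes: they are no part of the job. Leave any purple look-alike of the carrier alone. Leave any green or purple look-alike of the bottle_small_a alone.

How it is judged:
By the outcome, as a careful person would: the job done as asked, in the order asked, and still so for the second after the job is handed in, with the robot touching nothing.
It also fails if it takes over 58 s, if anything falls off the work surface, if the arm or the gripper's body presses on something with over 40 N, if the wrist force passes 120 N, or if a joint passes its speed limit or range.

## Working session

There is one attempt and no reset: what is moved stays moved. The work goes in short steps, each a Python script; the robot and the scene stay as the last script left them, time stands still between calls to the robot, and variables do not carry over. Pictures are saved under pics/ and viewed, about 8 in all and at most 12, crops included, and the job is handed in when it is done.

```bash
mkdir -p pics; cat > h.py <<'E'
from plant import *
import numpy as np, cv2
def cal(n):
    c=get_calibration(n); f=240/np.tan(np.radians(c["vfov"])/2)
    K=np.array([[f,0,c["cx"]],[0,f,c["cy"]],[0,0,1]]); return K,np.array(c["dist_coeffs"],float),np.array(c["camera_from_world"])
def ray(C,uv):
    K,d,T=C; p=cv2.undistortPoints(np.array([[uv]],float),K,d)[0,0]
    R=T[:3,:3]; o=-R.T@T[:3,3]; v=R.T@np.array([p[0],p[1],1]); return o,v/np.linalg.norm(v)
def atz(C,uv,z):
    o,v=ray(C,uv); return o+v*(z-o[2])/v[2]
def proj(C,P):
    K,d,T=C; return cv2.projectPoints(np.atleast_2d(np.array(P,float)),cv2.Rodrigues(T[:3,:3])[0],T[:3,3],K,d)[0][:,0]
def tri(*rs):
    A=np.zeros((3,3));b=np.zeros(3)
    for o,v in rs:
        M=np.eye(3)-np.outer(v,v);A+=M;b+=M@o
    return np.linalg.solve(A,b)
def snap(n,f):
    C=cal(n); im=snapshot(n)[:,:,::-1].copy(); cv2.imwrite("pics/"+f,im); np.save("pics/"+f+".npy",np.array([C[0].ravel().tolist()+C[1].ravel().tolist()+C[2].ravel().tolist()])); return im,C
E
python3 - <<'E'
from h import *
for n in("scene","side"):
    im,C=snap(n,n+"0.png"); print(n,C[1],-C[2][:3,:3].T@C[2][:3,3],C[2][2,:3])
print(get_ee_rot(),get_time_s())
E
```

```text
scene [-0.12598731  0.          0.          0.          0.        ] [1.1463511  1.0879789  0.97499867] [-0.43057392 -0.72421883 -0.53862156]
side [-0.10587053  0.          0.          0.          0.        ] [-0.05182992 -0.77839978  0.91469287] [ 0.43211362  0.65315227 -0.6218279 ]
[-5.33103667e-04  7.07081449e-01  7.07131623e-01 -6.38854200e-04] 0.1
```

View pics/scene0.png

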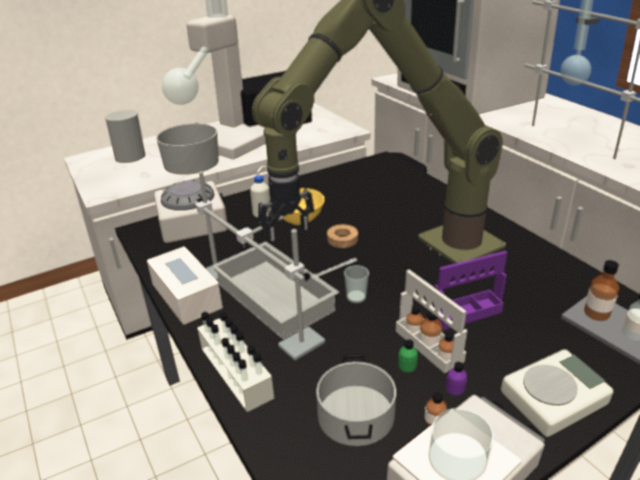

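View pics/side0.png

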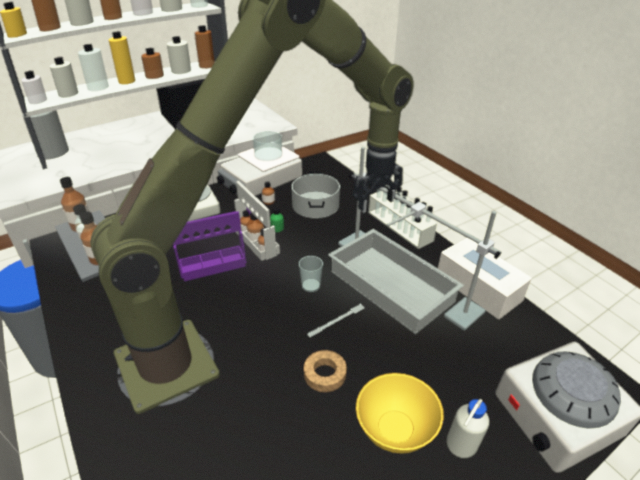

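```bash
python3 - <<'E'
import cv2,numpy as np
a=cv2.imread("pics/scene0.png");b=cv2.imread("pics/side0.png")
def c(i,x,y,w,h,s): 
    return cv2.resize(i[y:y+h,x:x+w],None,fx=s,fy=s,interpolation=cv2.INTER_CUBIC)
# left: scene carrier (x385,y255,100x120)x4 ; right: side carrier (x210,y170,100x120)x4
cv2.imwrite("pics/c1.png",np.hstack([c(a,385,260,100,120,4),c(b,205,165,100,120,4)]))
cv2.imwrite("pics/c2.png",np.hstack([c(a,190,190,190,170,2.1),c(b,340,170,190,170,2.1)]))
E
```

```text
(no output)
```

View pics/c1.png

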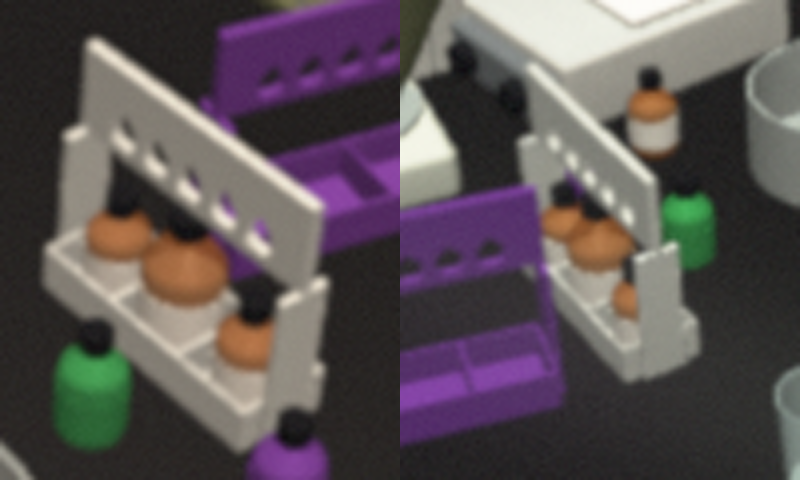

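View pics/c2.png

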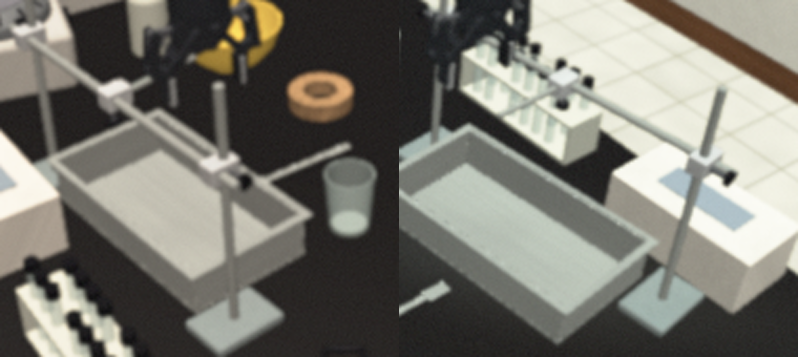

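```bash
python3 - <<'E'
from h import *
S=cal("scene");D=cal("side")
z=.178
for n,s,d in(("barA",(408.2,270.5),(237.5,181.7)),("barB",(465.5,311.7),(269.2,211.2))):
    print(n,tri(ray(S,s),ray(D,d)),atz(S,s,z),atz(D,d,z))
print("clamp",tri(ray(S,(244.8,235.2)),ray(D,(419,208))),atz(S,(244.8,235.2),.238),atz(D,(419,208),.238))
print("tip",tri(ray(S,(261.4,228.1)),ray(D,(389.5,224.8))),atz(D,(389.5,224.8),.244))
print("near+y top S",atz(S,(293.3,230.5),.342),"near -y top D",atz(D,(493.8,212.9),.342))
print("clamps S",atz(S,(293.8,270),.236),atz(S,(202.9,206.7),.236),"D",atz(D,(484.8,246.2),.236))
E
```

```text
barA [0.40363077 0.28803338 0.22851927] [0.4091523  0.22356582 0.178     ] [0.40170819 0.41313865 0.178     ]
barB [0.4093111  0.35018732 0.11809618] [0.40159814 0.42135395 0.178     ] [0.41001887 0.21297587 0.178     ]
clamp [ 0.71575108 -0.06558829  0.23846628] [ 0.714688   -0.06487387  0.238     ] [ 0.71788793 -0.06530021  0.238     ]
tip [ 0.63960795 -0.07400511  0.22398284] [ 0.59572118 -0.08919557  0.244     ]
near+y top S [0.67684484 0.14009415 0.342     ] near -y top D [ 0.73294992 -0.27983337  0.342     ]
clamps S [0.68194197 0.13868764 0.236     ] [ 0.74970548 -0.27776977  0.236     ] D [ 0.74531112 -0.27310761  0.236     ]
```

```bash
cat >> h.py <<'E'
from scipy.spatial.transform import Rotation as Ro
def q(yaw):  # jaws along world x rotated by yaw
    r=Ro.from_euler("z",yaw,degrees=True)*Ro.from_quat([1,1,0,0]/np.sqrt(2)); x=r.as_quat(); return [x[3],x[0],x[1],x[2]]
E
python3 - <<'E'
from h import *
D=cal("side");S=cal("scene")
print("purple bar top D",atz(D,(174,217+2),.178),atz(D,(239,212),.178)," S",atz(S,(441,266),.178),atz(S,(505,254),.178))
movel([.60,.02,.33],.2)
move_pose([.406,.318,.33],q(2.4))
print(get_ee_pos(),get_time_s(), get_joints())
im,C=snap("wrist","w1.png"); print(-C[2][:3,:3].T@C[2][:3,3],C[2][2,:3])
E
```

```text
purple bar top D [0.16559331 0.32200584 0.178     ] [0.33526065 0.25539196 0.178     ]  S [0.32836947 0.25392939 0.178     ] [0.15298739 0.30550567 0.178     ]
[0.4073164  0.31665451 0.32969069] 2.1 [-0.57579016  0.43182145 -0.26625287  1.74871805  0.13435798  0.97925599
 -0.85472464]
[0.4035335  0.3851703  0.47184237] [ 0.01119295 -0.27476806 -0.96144539]
```

View pics/w1.png

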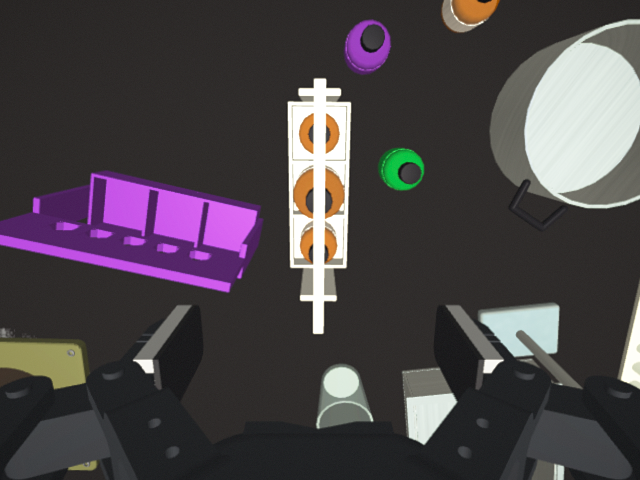

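```bash
python3 - <<'E'
from h import *
C=cal("wrist")
a=atz(C,(320,79),.178);b=atz(C,(318.3,333),.178);print(a,b,np.linalg.norm(a-b),(a+b)/2,np.degrees(np.arctan2(-(a-b)[0],(a-b)[1])))
E
```

```text
[0.40378967 0.41903552 0.178     ] [0.41035153 0.22166413 0.178     ] 0.19748043137224425 [0.4070706  0.32034982 0.178     ] 1.9041664439363915
```

```bash
python3 - <<'E'
from h import *
gripper_to(.045)
movel([.407,.320,.20],.12,rotation=q(2))
p=get_ee_pos();print(p)
print(movel([.407,.320,.151],.08,stop_force=8),get_ee_pos(),get_ft_force())
gripper_to(0); print(get_gripper_width(),get_ee_pos(),get_ft_force())
p=get_ee_pos()
movel([p[0],p[1],p[2]+.13],.08); wait(.3)
print(get_ee_pos(),get_gripper_width(),get_ft_force(),get_ft_torque(),get_time_s())
E
```

```text
[0.4073519  0.32032052 0.20058132]
False [0.40720765 0.32023438 0.15128498] [-0.18163073 -0.76087872  0.22730417]
0.007226770584520903 [0.40771669 0.32023309 0.15150308] [ 1.58197049 -0.18681299  3.68211535]
[0.40765335 0.32021739 0.28135863] 0.006942820441996723 [ 0.33850529 -0.05827576 -6.67017612] [-0.02107965  0.06081041  0.00359602] 7.125
```

```bash
python3 - <<'E'
from h import *
movel([.56,-.092,.285],.12,rotation=q(8.9)); wait(.5)
print(get_ee_pos(),get_time_s(),get_ft_torque())
a,S=snap("scene","s2.png");b,D=snap("side","d2.png");snap("wrist","w2.png")
f=lambda i,x,y:cv2.resize(i[y:y+150,x:x+133],None,fx=3,fy=3,interpolation=cv2.INTER_CUBIC)
print(proj(S,[.6,-.086,.244]),proj(D,[.6,-.086,.244]))
cv2.imwrite("pics/c3.png",np.hstack([f(a,200,190),f(b,330,150)]))
E
```

```text
[ 0.56001971 -0.09196211  0.28500839] 11.4333 [-0.02955238  0.0580558  -0.06451958]
[[280.56673441 217.30989988]] [[390.01283599 223.64022657]]
```

View pics/c3.png

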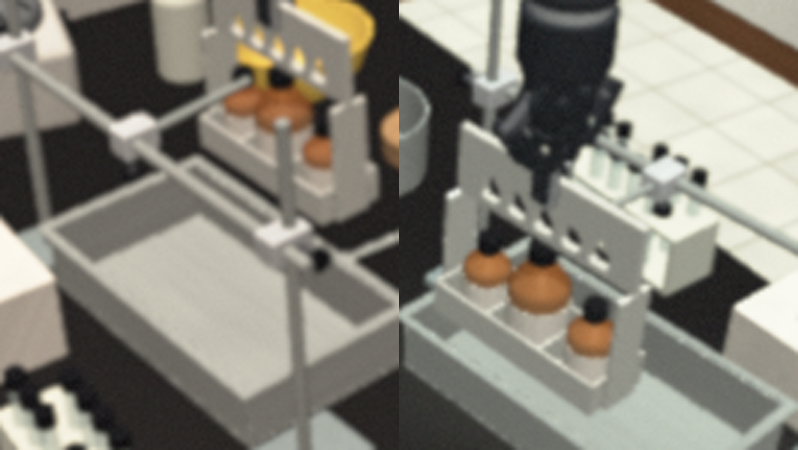

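View pics/w2.png

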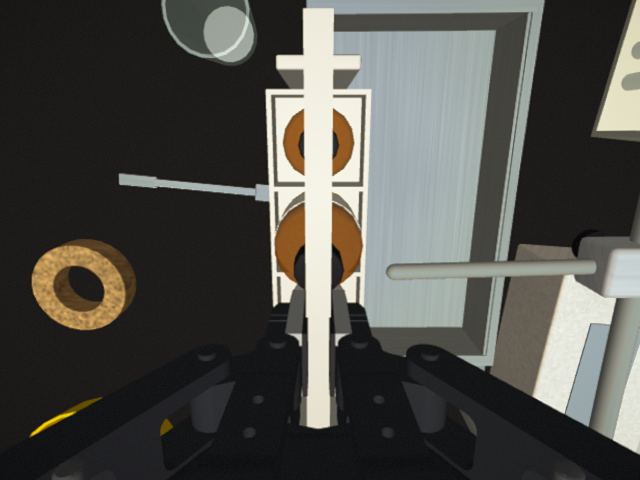

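```bash
python3 - <<'E'
from h import *
S=cal("scene");W=cal("wrist")
t=tri(ray(S,(282,215.7)),ray(W,(391,272)));print("tip",t)
a=atz(W,(391,272),.244);b=atz(W,(593,267),.236);print(a,b,np.degrees(np.arctan2((b-a)[1],(b-a)[0])),np.linalg.norm((b-a)[:2]))
T=get_ee_pos()[2]+.0265
c=atz(W,(318,10),T);d=atz(W,(318,428),T);print(c,d,np.linalg.norm(c-d),(c+d)/2,np.degrees(np.arctan2(-(c-d)[0],(c-d)[1])))
E
```

```text
tip [ 0.59467847 -0.08551503  0.24707316]
[ 0.59466281 -0.08586756  0.244     ] [ 0.69801268 -0.06970994  0.236     ] 8.885641928537344 0.1046052744892981
[0.54352787 0.00529491 0.31148139] [ 0.56395055 -0.12484182  0.31148139] 0.13172947886899433 [ 0.55373921 -0.05977345  0.31148139] 8.918826467650325
```

```bash
python3 - <<'E'
from h import *
movel([.561,-.0912,.2645],.06)
print(movel([.647,-.0778,.2605],.05,stop_force=5),get_ee_pos(),get_ft_force(),get_ft_torque(),get_time_s())
a,S=snap("scene","s3.png");b,D=snap("side","d3.png")
f=lambda i,x,y:cv2.resize(i[y:y+150,x:x+133],None,fx=3,fy=3,interpolation=cv2.INTER_CUBIC)
cv2.imwrite("pics/c4.png",np.hstack([f(a,200,190),f(b,350,130)]))
E
```

```text
False [ 0.64674782 -0.07793416  0.26054859] [ 0.13783277  0.072392   -5.35948369] [0.02954262 0.01677904 0.04196393] 13.9667
```

View pics/c4.png

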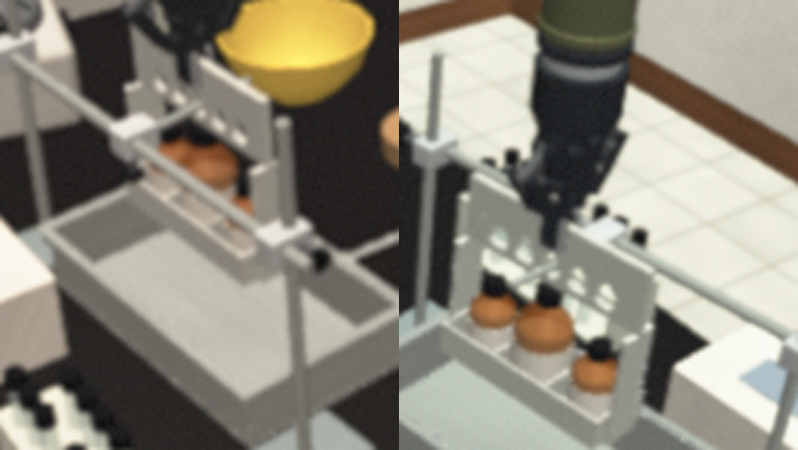

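```bash
python3 - <<'E'
from h import *
wait(.4); print(get_ft_force())
print(movel([.647,-.0778,.247],.02,stop_force=5.5)); wait(.3)
print(get_ee_pos(),get_ft_force(),get_ft_torque(),get_time_s())
E
```

```text
[ 0.3908196  -0.19136632 -6.41470377]
True
[ 0.64700114 -0.07773928  0.25089191] [0.85660634 0.48736778 5.82400468] [ 0.00641566 -0.06356878 -0.0391399 ] 15.275
```

```bash
python3 - <<'E'
from h import *
p=get_ee_pos(); movel([p[0],p[1],p[2]+.0006],.02); wait(.2); print(get_ft_force(),get_ee_pos())
gripper_to(.03); wait(.5); print(get_gripper_width(),get_ft_force(),get_time_s())
movel([.647,-.0778,.40],.06); 
for i in range(2):
    wait(2)
    a,S=snap("scene",f"s4{i}.png");b,D=snap("side",f"d4{i}.png")
    if i: print("moved",np.abs(a.astype(int)-pa).max(),np.abs(b.astype(int)-pb).max())
    pa,pb=a.astype(int),b.astype(int)
f=lambda i,x,y:cv2.resize(i[y:y+150,x:x+133],None,fx=3,fy=3,interpolation=cv2.INTER_CUBIC)
cv2.imwrite("pics/c5.png",np.hstack([f(a,200,190),f(b,350,130)])); print(get_time_s())
E
```

```text
[ 0.58204751 -0.16176216 -2.26958423] [ 0.646905   -0.07777759  0.25122503]
0.030323936465805945 [-0.73125426 -0.10341446  0.09003654] 16.6417
moved 15 18
23.4667
```

View pics/c5.png

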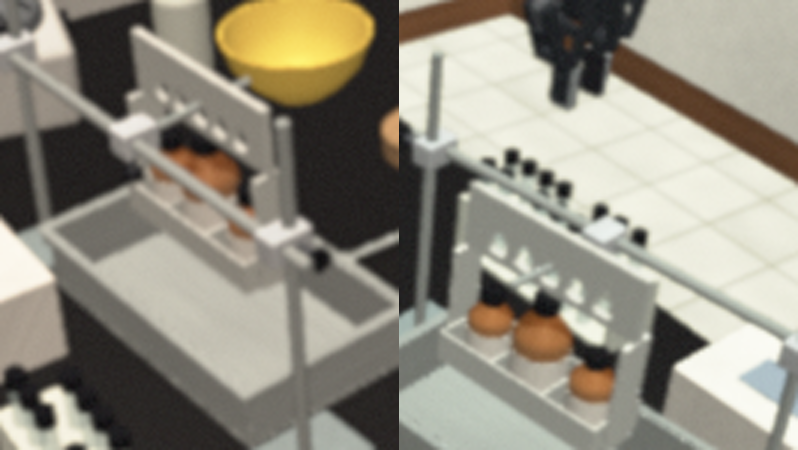

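```bash
python3 - <<'E'
from h import *
S=cal("scene");D=cal("side")
s=lambda x,y:ray(S,(200+x/3,190+y/3)); d=lambda x,y:ray(D,(350+(x-399)/3,130+y/3))
a=tri(s(135,30),d(656,280));b=tri(s(269,106),d(474,184));print(a,b,np.degrees(np.arcsin((b-a)[2]/.198)))
close_job()
E
```

```text
[ 0.66183407 -0.17642644  0.27595494] [0.62556423 0.0149637  0.27734185] 0.4013362429430373
the job is handed in; nothing more can be done
```

The carrier is hanging on the peg above the bath by the middle hole of its handle bar, and the job is handed in. The large bottle was in the middle well with a small one on each side, so the middle hole is the one that balances it.

- **Level:** the two ends of the bar's top edge measured 276 mm and 277 mm high. That is a tilt of about 0.4°, which is within what I can measure.
- **Still:** two pictures taken 2 s apart differed only by image noise.
- **Bottles:** all three are standing in their wells.
- **Limits:** the pictures were finished at about 23.5 s. The highest wrist force I read was about 6.7 N.
- **Other things on the bench:** I planned the path clear of them and felt no unexpected contact, but I did not compare each one's final position with the start.

No check failed. While seating the carrier I pressed it onto the peg with about 6 N, and eased that off before opening the gripper.

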